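# Load a copper heat spreader into the cold-plate jig

## Robot

A 7-joint arm with a two-finger parallel gripper is mounted at the origin on a cart in front of the work surface, level with it; the furniture and walls round the work are solid. World frame = base frame: x ahead of the robot, y to its left, z up, the work surface at z = 0. Lengths are in m, angles in rad, forces in N, time in s.
With the tool pointing down it reaches from about 0.35 to 0.9 m from the base axis. Payload 7.2 kg.
Tool frame: the origin (TCP) lies between the finger pads; the fingertips stand 19 mm ahead of it and the grasp point (between the pads) is the TCP; z points along the fingers, y is the line along which they close (so a half turn about z gives the same grasp; the last joint's range is limited). The gripper opens to 88 mm and grips with 3 to 60 N. Pads are 20 mm wide; open, the fingers measure 115 mm over their backs; the gripper's body (75 mm by 178 mm) begins 61 mm behind the grasp point.
Start: joints at [-1.25, 0.411, -0.013, 1.596, 0.006, 1.134, -0.082], TCP at [0.237, 0.578, 0.242] pointing down, gripper open.
Joint ranges: [-2.95, 2.95], [-0.29, 1.99], [-1.47, 1.44], [0.14, 2.54], [-1.03, 4.17], [0.13, 1.85], [-2.86, 2.86]. Speed limits (rad/s): [2.39, 2.39, 3.01, 3.01, 3.14, 3.14, 3.14].

## Interface

Orientations are given as a unit quaternion [w, x, y, z].
In Python, from bench import monitor, vision, r gives the robot as it stands.
- The arm moves only by the tool arm_command, never from a script. Its argument "increments" is a list of rows, each an object of numbers: "x", "y", "z": the shift along the tool's x, y, z in m; "twist": the turn about the tool's z in degrees; "grip": the closure, from 0 (fully open) to 1 (shut). In form: [{"x": .., "y": .., "z": .., "twist": .., "grip": ..}, ...]. A call has 1 to 12 rows; each row shifts and turns the commanded pose from where the row before left it, along the tool's axes as they then stand; what a row does not reach is not made up. A row lasts 1/8 s, in which the tool goes at most 62.5 mm and 10.7 degrees, less where a joint would pass 70% of its speed; a pose out of reach is approached as far as the arm can. A call with a gripper value outside its range is refused whole. The fingers move at their own pace and stop on an object; "newtons" is the grip in N (left out, the last holds). Time passes only in rows, so rows that do not move let the fingers close. It gives the time, the measured TCP pose, the force, the opening and the grip force at its end, in the units of the state.
- monitor.observe(): the state, without advancing time (a new reading comes with each control period).
- vision.capture(name): name is "scene" or "top"; returns a dict with "image" (384x512x3 uint8, red, green, blue), "mtx" (3x3 intrinsics, pixels), "D" ([k1, k2, p1, p2, k3] as OpenCV has them; the pictures are not rectified), "rvec" (rotation vector, rad) and "tvec" (3), from world to camera coordinates, as OpenCV has them. Camera axes: x right, y down, z forward; pixel columns grow to the right and rows downward; lengths in m; the calibration is good to about 2 mm. A picture is of the moment at which its call begins. There is no depth.
- r.finish_job(): hands the job in; it is judged then, once.
The state is a dict: "t": time; "q": joint angles; "dq": joint speeds; "joint_torque": joint torques, N m; "tcp_pos": TCP position; "tcp_rot": TCP orientation; "ft_force": force on the tool from outside, world axes, zero at the start; "wrist_torque": the same for the moment, N m; "grip_width": finger opening in m; "finger_force": force on a finger pad.
Only numpy, scipy, OpenCV 4.12 (cv2) and the standard library are available. Lean on these libraries where they do the work, as an engineer would, in place of code of your own. Each camera call takes 0.05 s, during which the arm holds its last target. There are 200 camera calls.

## Task

Slide the thin copper heat spreader across the granite plate until its near end hangs well over the plate's front edge, then take it by that end and lay it flat on the deck of the cold-plate jig, between the two side rails and pushed home against the back stop, and let go. Press and push only lightly throughout, always under 25 N, never let the spreader drop, and leave the heat sink, the USB stick and the tin as they are.

Things in the scene. Friction and masses are not known exactly. Their poses are not given: they have to be found in the camera images.
- spreader_mid (a point): centre (half-way up) of the loose bare copper heat spreader, a flat plate 100 mm long (its x), 50 mm wide (y), 2.5 mm thick (z up), about 0.1 kg, lying on the granite. Too thin to pick up where its sides lie on a surface. A fingertip pressed on it with about 8 to 15 N drags it along (fingertips grip the copper only a little better than the granite does; pressed less, they may slip)
- spreader_end (a point): middle of the spreader's near end (its -x end, towards the robot, 50 mm from spreader_mid), half-way up: the end that must hang over the edge (about 30 to 42 mm of overhang gives room for fingers on both long sides; beyond 50 mm it tips off)
- granite: fixed grey granite setting plate, 140 mm (x) by 150 mm (y), smooth; its top face is 55 mm above the bench; origin at the bench under its centre. The front edge is its -x side, nearest the robot, 70 mm from the origin. Bench under the edge is clear
- edge (a point): middle of the granite plate's front top edge; the granite's -x axis points out over the edge
- jig: fixed cold-plate jig; origin on the bench under its centre. Aluminium deck 50 mm above the bench, 70 mm wide (y), from x = -35 mm (open front) to a back stop with its face at x = +29 mm, 10 mm high. Two side rails, inner faces 58 mm apart (4 mm clearance each side of the spreader), 8 mm high, from x = -20 mm to the stop. Base flange 100 mm square, 10 mm high
- nest (a point): point on the jig's deck, 21 mm in front of the jig's origin, above which the spreader's centre stands when its far end touches the back stop; the jig's x axis points at the back stop. The spreader then hangs 36 mm over the open front of the deck
- heat_sink: bystander: loose silver finned heat sink, 40 x 40 x 20 mm, at the back left of the granite plate; origin at its underside
- usb_stick: bystander: loose blue USB stick, 18 x 50 x 8 mm, on the bench between the granite and the jig; origin at its underside
- tip_tin: bystander: loose round red and white tin, 59 mm across, 23 mm high, on the bench to the left; origin at its underside
- spreader: the same heat spreader as a body; origin at the centre of its underside, axes as above

How it is judged:
By the outcome, as a careful person would: the job done as asked, in the order asked, and still so for the second after the job is handed in, with the robot touching nothing.
It also fails if it takes over 67 s, if anything falls off the work surface, if the arm or the gripper's body presses on something with over 40 N, if the wrist force passes 120 N, or if a joint passes its speed limit or range.

## Working session

There is one attempt and no reset: what is moved stays moved. The work goes in short steps, Python scripts to look and compute and a tool call to move; the robot and the scene stay as the last step left them, time stands still between calls to the robot, and variables do not carry over. Pictures are saved under pics/ and viewed, at most 10 in all, crops included, and the job is handed in when it is done.

Besides the shell and the picture viewer there is one more tool, called in YAML: its name, and indented under it one key for each argument. arm_command: Moves the arm, as the interface text tells. Its arguments: {"type":"object","properties":{"increments":{"type":"array","items":{"type":"object","properties":{"x":{"type":"number"},"y":{"type":"number"},"z":{"type":"number"},"twist":{"type":"number"},"grip":{"type":"number"}}}},"newtons":{"type":"number"}},"required":["increments"]}

```bash
ls; mkdir -p pics; python3 - <<'E'
from bench import monitor, vision, r
import cv2,numpy as np
s=monitor.observe(); print({k:np.round(v,3).tolist() for k,v in s.items()})
for n in("top","scene"):
    c=vision.capture(n); cv2.imwrite(f"pics/{n}0.png",cv2.resize(c["image"][:,:,::-1],(800,600),interpolation=cv2.INTER_CUBIC))
    R=cv2.Rodrigues(np.array(c["rvec"],float))[0]; print(n,(-R.T@np.array(c["tvec"]).ravel()).round(3),R.round(2).tolist(),c["mtx"],c["D"])
E
```

```text
pics
{'t': 0.0, 'q': [-1.25, 0.412, -0.013, 1.597, 0.006, 1.134, -0.082], 'dq': [-0.001, -0.0, -0.0, -0.0, 0.0, -0.0, 0.001], 'joint_torque': [-0.001, -58.794, 0.641, -29.108, -0.054, 0.018, 0.0], 'tcp_pos': [0.237, 0.578, 0.241], 'tcp_rot': [-0.0, 0.193, 0.981, -0.001], 'ft_force': [-0.29, 0.19, -0.486], 'wrist_torque': [0.026, -0.064, -0.007], 'finger_force': 0.0, 'grip_width': 0.088}
top [0.3   0.089 1.171] [[0.02, -1.0, 0.0], [-0.99, -0.02, -0.16], [0.16, 0.0, -0.99]] [[424.09605173   0.         258.94646649]
 [  0.         424.09605173 194.36738627]
 [  0.           0.           1.        ]] [-0.07779568  0.          0.          0.          0.        ]
scene [ 0.027 -0.824  0.577] [[0.88, -0.47, -0.03], [-0.22, -0.38, -0.9], [0.41, 0.8, -0.44]] [[420.71806024   0.         253.5347544 ]
 [  0.         420.71806024 190.42317565]
 [  0.           0.           1.        ]] [-0.09108519  0.          0.          0.          0.        ]
```

View pics/top0.png

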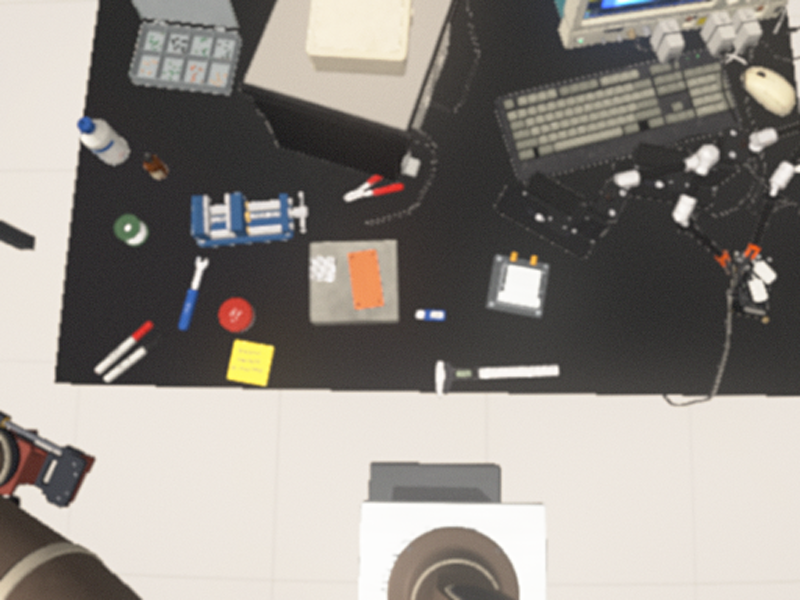

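View pics/scene0.png

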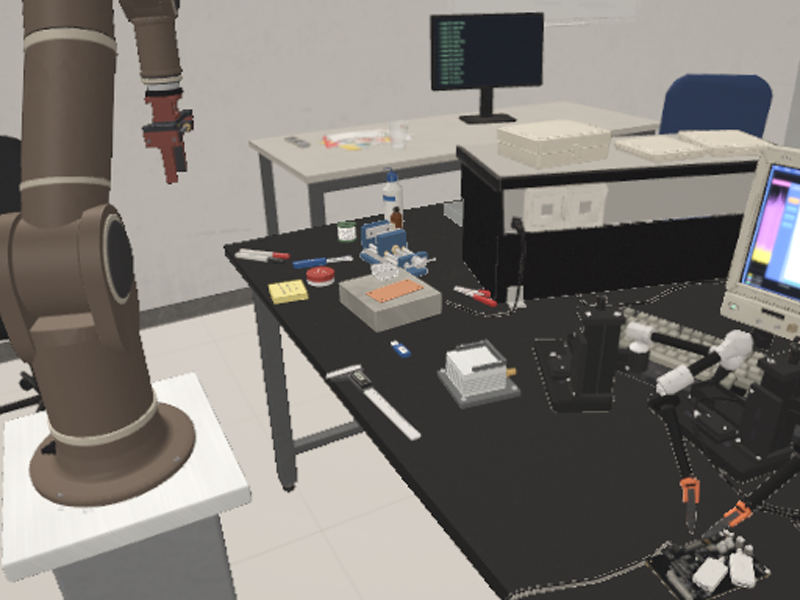

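The top view shows the granite at (310-398, 240-323) and the spreader at (348-383, 249-309). The jig is at (490-550, 255-317), with its stop to the upper side. The heat sink is at (322, 268), the USB stick at (430, 315) and the tin at (236, 315). I'll enlarge these next.

```bash
cat > h.py <<'E'
import cv2,numpy as np
from bench import monitor, vision, r
def px2w(c,uv,z):
    uv=np.asarray(uv,float).reshape(-1,1,2)
    n=cv2.undistortPoints(uv,np.array(c["mtx"]),np.array(c["D"],float)).reshape(-1,2)
    R=cv2.Rodrigues(np.array(c["rvec"],float))[0];t=np.array(c["tvec"],float).ravel()
    o=-R.T@t;d=np.c_[n,np.ones(len(n))]@R
    return o+d*((z-o[2])/d[:,2])[:,None]
def w2px(c,P):
    return cv2.projectPoints(np.asarray(P,float).reshape(-1,1,3),np.array(c["rvec"],float),np.array(c["tvec"],float),np.array(c["mtx"]),np.array(c["D"],float))[0].reshape(-1,2)
def crop(im,u,v,w,h,k):
    return cv2.resize(im[v:v+h,u:u+w,::-1],None,fx=k,fy=k,interpolation=cv2.INTER_CUBIC)
def copper(c,z):
    # rectified copper footprint on plane z: minAreaRect of world-projected contour
    h=cv2.cvtColor(c["image"],cv2.COLOR_RGB2HSV)
    m=((h[...,0]<16)&(h[...,1]>110)&(h[...,2]>120)).astype(np.uint8)
    return m
E
python3 - <<'E'
from h import *
c=vision.capture("top");s=vision.capture("scene")
np.save("pics/c.npy",c,allow_pickle=True);np.save("pics/s.npy",s,allow_pickle=True)
cv2.imwrite("pics/topc.png",np.hstack([crop(c["image"],194,148,66,66,6),np.zeros((396,8,3),np.uint8),crop(c["image"],300,148,66,66,6)]))
cv2.imwrite("pics/scc.png",np.hstack([crop(s["image"],210,160,80,60,5),crop(s["image"],270,205,75,60,5)]))
m=copper(c,0);m[:150]=0;m[205:]=0;m[:,:215]=0;m[:,255:]=0
v,u=np.nonzero(m);w=px2w(c,np.c_[u,v],0.0575)[:,:2];print(len(u),w.mean(0))
e,V=np.linalg.eigh(np.cov(w.T));print(np.sqrt(12*e),V)
E
```

```text
668 [0.52787971 0.15840581]
[0.04927512 0.09936282] [[ 0.15536692 -0.98785683]
 [-0.98785683 -0.15536692]]
```

View pics/topc.png

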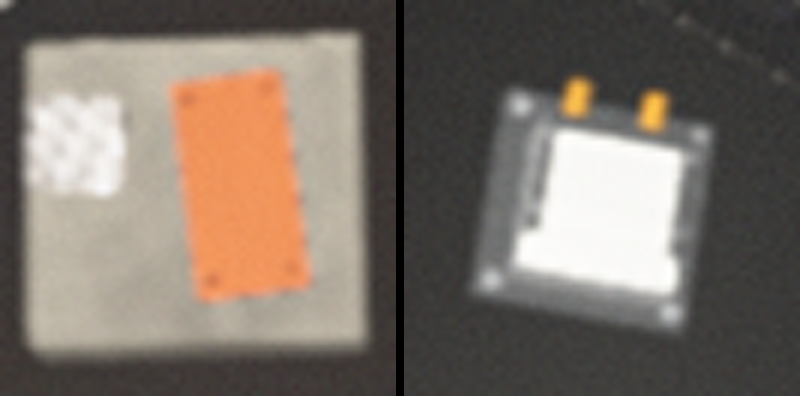

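View pics/scc.png

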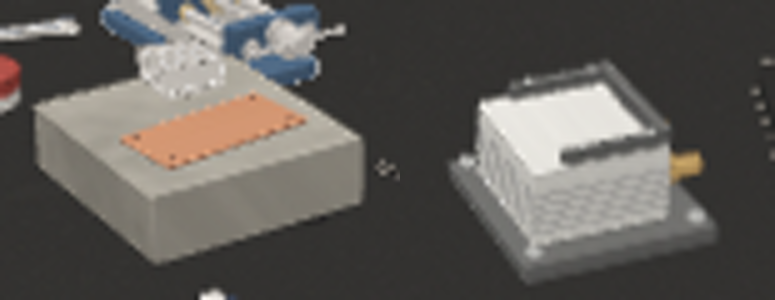

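```bash
python3 - <<'E'
from h import *
from scipy.optimize import least_squares
c=np.load("pics/c.npy",allow_pickle=True).item();s=np.load("pics/s.npy",allow_pickle=True).item()
T=lambda X,Y,u0=194,x0=0:((X-x0+.5)/6-.5+u0,(Y+.5)/6-.5+148)
S=lambda X,Y,u0=210,v0=160,x0=0:((X-x0+.5)/5-.5+u0,(Y+.5)/5-.5+v0)
def fit(obs,g0):
    def P(p,l):
        a=p[2];return [p[0]+l[0]*np.cos(a)-l[1]*np.sin(a),p[1]+l[0]*np.sin(a)+l[1]*np.cos(a),l[2]]
    f=lambda p:np.ravel([w2px(k,P(p,l))[0]-np.array(uv) for k,l,uv in obs])
    for name,sub in(("both",obs),("top",[o for o in obs if o[0] is c]),("scene",[o for o in obs if o[0] is s])):
        ff=lambda p:np.ravel([w2px(k,P(p,l))[0]-np.array(uv) for k,l,uv in sub])
        o=least_squares(ff,g0);print(name,o.x.round(4),np.degrees(o.x[2]).round(2),o.fun.round(1))
z=.055
print("granite");fit([(c,(.07,.075,z),T(27,38)),(c,(.07,-.075,z),T(360,33)),(c,(-.07,-.075,z),T(365,345)),(c,(-.07,.075,z),T(30,345)),
 (s,(-.07,.075,z),S(35,107)),(s,(-.07,-.075,z),S(155,197)),(s,(.07,-.075,z),S(362,140))],[.53,.18,0])
J=lambda X,Y:T(X,Y,300,404);K=lambda X,Y:S(X,Y,270,205,400)
print("jig");fit([(c,(.05,.05,.01),J(508,90)),(c,(.05,-.05,.01),J(713,130)),(c,(-.05,-.05,.01),J(683,330)),(c,(-.05,.05,.01),J(472,292)),
 (c,(-.035,.035,.05),J(513,268)),(c,(-.035,-.035,.05),J(678,293)),
 (s,(-.035,.035,.05),K(480,100)),(s,(-.035,-.035,.05),K(530,180)),(s,(-.05,-.05,.01),K(530,277)),(s,(.05,-.05,.01),K(716,234)),(s,(-.05,.05,.01),K(450,163)),(s,(.035,-.035,.06),K(669,130))],[.52,-.1,-.17])
m=copper(s,0);m[:170]=0;m[210:]=0;m[:,:225]=0;m[:,290:]=0
v,u=np.nonzero(m);w=px2w(s,np.c_[u,v],0.0575)[:,:2];print(len(u),w.mean(0))
e,V=np.linalg.eigh(np.cov(w.T));print(np.sqrt(12*e),V)
# heat sink etc.
print(px2w(c,[T(125,193)],.055), px2w(c,[T(75,143)],.075))
E
```

```text
granite
both [0.5261 0.1792 0.0346] 1.98 [ 0.1  0.6 -0.2  0.5 -0.3 -0.5 -0.8  0.5  0.3 -0.3 -0.2  0.9  1.4  0.4]
top [0.5268 0.1784 0.0338] 1.94 [ 0.4  0.3  0.1  0.2  0.  -0.7 -0.5  0.2]
scene [0.5257 0.1829 0.0506] 2.9 [-0.5 -0.5 -0.3  0.5  0.8 -0.3]
jig
both [ 0.5279 -0.111  -0.1739] -9.96 [-0.6  0.7  0.1  0.7 -0.4  1.9 -0.6  1.4  0.8 -1.3 -1.2 -0.5  0.9  1.
  2.2 -0.4 -1.6 -0.7  0.1 -0.5 -1.   0.4  2.1  0.3]
top [ 0.5293 -0.1118 -0.1659] -9.51 [-0.5  0.3  0.3  0.1  0.   1.3 -0.2  1.1  1.2 -1.6 -0.7 -1.1]
scene [ 0.527  -0.1105 -0.1784] -10.22 [ 0.5  1.   1.7 -0.5 -2.2 -0.7 -0.3 -0.5 -1.4  0.3  1.6  0.3]
242 [0.52595838 0.16223245]
[0.04913729 0.097419  ] [[ 0.15716017 -0.98757313]
 [-0.98757313 -0.15716017]]
[[0.52424788 0.20984692 0.055     ]] [[0.54234333 0.23058194 0.075     ]]
```

arm_command:
  increments:
    - {"x": -0.037,"y": -0.0223,"grip": 1}
    - {"x": -0.037,"y": -0.0223,"grip": 1}
    - {"x": -0.037,"y": -0.0223,"grip": 1}
    - {"x": -0.037,"y": -0.0223,"grip": 1}
    - {"x": -0.037,"y": -0.0223,"grip": 1}
    - {"x": -0.037,"y": -0.0223,"grip": 1}
    - {"x": -0.037,"y": -0.0223,"grip": 1}
    - {"x": -0.037,"y": -0.0223,"grip": 1}
    - {"x": -0.037,"y": -0.0223,"grip": 1}
    - {"x": -0.037,"y": -0.0223,"grip": 1}
    - {"x": -0.037,"y": -0.0223,"grip": 1}
    - {"x": -0.037,"y": -0.0223,"grip": 1}
  newtons: 24

```text
validation failed for argument at $.in...
```

arm_command:
  increments:
    - {"twist": -8,"z": 0.02,"grip": 1}
    - {"twist": -8,"z": 0.02,"grip": 1}
    - {"twist": -8,"z": 0.02,"grip": 1}
    - {"twist": -7.3,"z": 0.02,"grip": 1}
    - {"z": 0.02,"grip": 1}
    - {"grip": 1}
    - {"grip": 1}

```text
validation failed for argument at $.in...
```

```bash
cat >> h.py <<'E'
from scipy.spatial.transform import Rotation as Ro
def st():
    s=monitor.observe();w,x,y,z=s["tcp_rot"];R=Ro.from_quat([x,y,z,w]).as_matrix()
    print("t",round(s["t"],2),"p",np.round(s["tcp_pos"],4),"yaw_ty",np.degrees(np.arctan2(R[1,1],R[0,1])).round(2),"tz",R[:,2].round(3),"F",np.round(s["ft_force"],2),"w",np.round(s["grip_width"],4),"ff",np.round(s["finger_force"],1))
    return np.array(s["tcp_pos"]),R
def to(P):
    p,R=st();print("tool delta",(R.T@(np.array(P)-p)).round(4))
def find(c,z,u0,u1,v0,v1):
    m=copper(c,0);k=np.zeros_like(m);k[v0:v1,u0:u1]=1;v,u=np.nonzero(m*k)
    w=px2w(c,np.c_[u,v],z)[:,:2];e,V=np.linalg.eigh(np.cov(w.T));a=V[:,1]*np.sign(V[0,1])
    print("copper",len(u),w.mean(0).round(4),"size",np.sqrt(12*e).round(4),"yaw",np.degrees(np.arctan2(a[1],a[0])).round(2));return w
E
python3 -c "
from h import *
to([.547,.162,.0785])"
```

```text
t 0.2 p [0.2368 0.5781 0.2411] yaw_ty 67.73 tz [-0.    -0.001 -1.   ] F [0.18 0.03 0.54] w 0.0876 ff 0.0
tool delta [-0.4447 -0.2674  0.1629]
```

arm_command:
  increments:
    - {"x": -0.037,"y": -0.0223,"z": 0,"twist": 0,"grip": 1}
    - {"x": -0.037,"y": -0.0223,"z": 0,"twist": 0,"grip": 1}
    - {"x": -0.037,"y": -0.0223,"z": 0,"twist": 0,"grip": 1}
    - {"x": -0.037,"y": -0.0223,"z": 0,"twist": 0,"grip": 1}
    - {"x": -0.037,"y": -0.0223,"z": 0,"twist": 0,"grip": 1}
    - {"x": -0.037,"y": -0.0223,"z": 0,"twist": 0,"grip": 1}
    - {"x": -0.037,"y": -0.0223,"z": 0,"twist": 0,"grip": 1}
    - {"x": -0.037,"y": -0.0223,"z": 0,"twist": 0,"grip": 1}
    - {"x": -0.037,"y": -0.0223,"z": 0,"twist": 0,"grip": 1}
    - {"x": -0.037,"y": -0.0223,"z": 0,"twist": 0,"grip": 1}
    - {"x": -0.037,"y": -0.0223,"z": 0,"twist": 0,"grip": 1}
    - {"x": -0.037,"y": -0.0223,"z": 0,"twist": 0,"grip": 1}
  newtons: 24

```text
t: 1.7
tcp_pos: [0.547, 0.1612, 0.2416]
tcp_rot: [-0.0, 0.193, 0.981, 0.0]
ft_force: [0.7, -0.1, 0.1]
grip_width: 0.0005
finger_force: 0.0
```

arm_command:
  increments:
    - {"x": 0,"y": 0,"z": 0.03,"twist": -8,"grip": 1}
    - {"x": 0,"y": 0,"z": 0.03,"twist": -8,"grip": 1}
    - {"x": 0,"y": 0,"z": 0.03,"twist": -8,"grip": 1}
    - {"x": 0,"y": 0,"z": 0.03,"twist": -7.3,"grip": 1}
    - {"x": 0,"y": 0,"z": 0.02,"twist": 0,"grip": 1}
    - {"x": 0,"y": 0,"z": 0.01,"twist": 0,"grip": 1}
    - {"x": 0,"y": 0,"z": 0.006,"twist": 0,"grip": 1}
    - {"x": 0,"y": 0,"z": 0,"twist": 0,"grip": 1}

```text
t: 2.7
tcp_pos: [0.5465, 0.1625, 0.0858]
tcp_rot: [0.0, -0.079, 0.997, 0.0]
ft_force: [0.3, -0.3, 0.2]
grip_width: 0.0003
finger_force: 0.0
```

```bash
python3 -c "
from h import *
to([.547,.162,.0765])"
```

```text
t 2.7 p [0.5465 0.1625 0.0858] yaw_ty 99.02 tz [ 0.  0. -1.] F [ 0.3  -0.28  0.23] w 0.0003 ff 0.0
tool delta [-0.0004 -0.0006  0.0093]
```

arm_command:
  increments:
    - {"x": 0,"y": 0,"z": 0.005,"twist": 0,"grip": 1}
    - {"x": 0,"y": 0,"z": 0.0025,"twist": 0,"grip": 1}
    - {"x": 0,"y": 0,"z": 0.001,"twist": 0,"grip": 1}
    - {"x": 0,"y": 0,"z": 0.0005,"twist": 0,"grip": 1}
    - {"x": 0,"y": 0,"z": 0,"twist": 0,"grip": 1}

```text
t: 3.32
tcp_pos: [0.5464, 0.1625, 0.077]
tcp_rot: [0.0, -0.079, 0.997, 0.0]
ft_force: [-0.7, 0.1, 3.0]
grip_width: 0.0006
finger_force: 2.0
```

arm_command:
  increments:
    - {"x": 0,"y": 0,"z": 0.0005,"twist": 0,"grip": 1}
    - {"x": 0,"y": 0,"z": 0,"twist": 0,"grip": 1}

```text
t: 3.58
tcp_pos: [0.5464, 0.1625, 0.0769]
tcp_rot: [0.0, -0.079, 0.997, 0.0]
ft_force: [-3.3, -0.9, 8.9]
grip_width: 0.0004
finger_force: 4.5
```

arm_command:
  increments:
    - {"x": 0,"y": 0,"z": 0.0003,"twist": 0,"grip": 1}
    - {"x": 0.002,"y": 0,"z": 0,"twist": 0,"grip": 1}
    - {"x": 0.003,"y": 0,"z": 0,"twist": 0,"grip": 1}
    - {"x": 0.003,"y": 0,"z": 0,"twist": 0,"grip": 1}
    - {"x": 0.002,"y": 0,"z": 0,"twist": 0,"grip": 1}

```text
t: 4.2
tcp_pos: [0.5383, 0.1613, 0.0769]
tcp_rot: [0.002, -0.079, 0.997, 0.0]
ft_force: [3.0, 0.5, 5.8]
grip_width: 0.0002
finger_force: 2.8
```

```bash
python3 -c "
from h import *
st();c=vision.capture('top');find(c,.0575,215,255,150,210)
s=vision.capture('scene');find(s,.0575,222,290,170,210)
cv2.imwrite('pics/drag1.png',np.hstack([crop(c['image'],194,148,66,66,6),crop(s['image'],210,150,66,66,6)]))"
```

```text
t 4.2 p [0.5383 0.1613 0.0769] yaw_ty 99.02 tz [ 0.004  0.001 -1.   ] F [2.95 0.45 5.78] w 0.0002 ff 2.8Traceback (most recent call last):
  File "<string>", line 3, in <module>
    st();c=vision.capture('top');find(c,.0575,215,255,150,210)
                                 ~~~~^^^^^^^^^^^^^^^^^^^^^^^^^
  File "h.py", line 27, in find
    w=px2w(c,np.c_[u,v],z)[:,:2];e,V=np.linalg.eigh(np.cov(w.T));a=V[:,1]*np.sign(V[0,1])
      ~~~~^^^^^^^^^^^^^^^^
  File "h.py", line 5, in px2w
    n=cv2.undistortPoints(uv,np.array(c["mtx"]),np.array(c["D"],float)).reshape(-1,2)
      ~~~~~~~~~~~~~~~~~~~^^^^^^^^^^^^^^^^^^^^^^^^^^^^^^^^^^^^^^^^^^^^^^
cv2.error: OpenCV(4.12.0) /io/opencv/modules/calib3d/src/undistort.dispatch.cpp:347: error: (-215:Assertion failed) CV_IS_MAT(_src) && CV_IS_MAT(_dst) && (_src->rows == 1 || _src->cols == 1) && (_dst->rows == 1 || _dst->cols == 1) && _src->cols + _src->rows - 1 == _dst->rows + _dst->cols - 1 && (CV_MAT_TYPE(_src->type) == CV_32FC2 || CV_MAT_TYPE(_src->type) == CV_64FC2) && (CV_MAT_TYPE(_dst->type) == CV_32FC2 || CV_MAT_TYPE(_dst->type) == CV_64FC2) in function 'cvUndistortPointsInternal'
```

```bash
python3 -c "
from h import *
s=vision.capture('scene')
cv2.imwrite('pics/drag1.png',crop(s['image'],210,150,80,60,8))
h=cv2.cvtColor(s['image'],cv2.COLOR_RGB2HSV)
w=find(s,.0575,222,290,170,212)
st()"
```

```text
copper 206 [0.512 0.158] size [0.0467 0.0933] yaw 0.68
t 4.3 p [0.5381 0.1614 0.0769] yaw_ty 99.02 tz [ 0.004  0.001 -1.   ] F [ 1.37 -0.53  7.08] w 0.0003 ff 3.2
```

View pics/drag1.png

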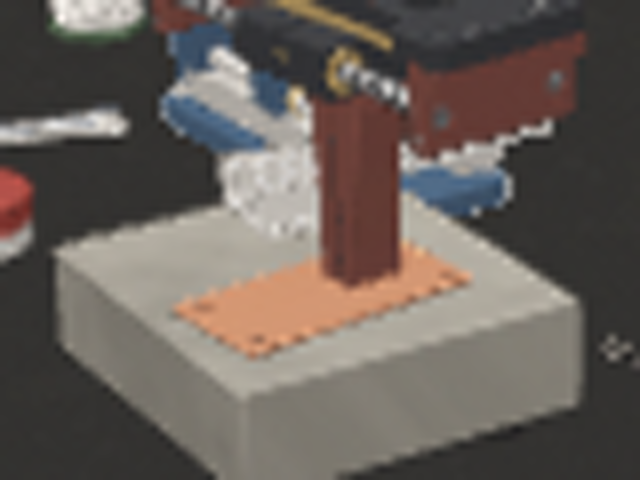

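```bash
cat >> h.py <<'E'
def near(s,L,Rr,k=8,u0=210,v0=150,z=.0575,bias=(.0015,-.0038)):
    # near end mid & yaw from its two near corners in a scene crop, corrected to the top camera
    w=px2w(s,[((X+.5)/k-.5+u0,(Y+.5)/k-.5+v0) for X,Y in(L,Rr)],z)[:,:2]+bias
    d=w[0]-w[1];m=w.mean(0);ex=.4572+(.142-m[1])*np.tan(np.radians(2))
    print("near mid",m.round(4),"width",np.linalg.norm(d).round(4),"yaw",(np.degrees(np.arctan2(d[1],d[0]))-90).round(1),"overhang",(ex-m[0]).round(4))
E
python3 -c "
from h import *
s=np.load('pics/s.npy',allow_pickle=True).item()
near(s,(122,140),(172,168),5,210,160)
near(s,(175,310),(250,355))"
```

```text
near mid [0.4808 0.1494] width 0.0482 yaw 10.2 overhang -0.0239
near mid [0.4717 0.1493] width 0.0471 yaw 8.7 overhang -0.0148
```

arm_command:
  increments:
    - {"x": 0,"y": 0,"z": 0.0003,"twist": 0,"grip": 1}
    - {"x": 0.002,"y": 0,"z": 0,"twist": 0,"grip": 1}
    - {"x": 0.004,"y": 0,"z": 0,"twist": 0,"grip": 1}
    - {"x": 0.004,"y": 0,"z": 0,"twist": 0,"grip": 1}
    - {"x": 0.004,"y": 0,"z": 0,"twist": 0,"grip": 1}
    - {"x": 0.004,"y": 0,"z": 0,"twist": 0,"grip": 1}
    - {"x": 0.004,"y": 0,"z": 0,"twist": 0,"grip": 1}

```text
t: 5.18
tcp_pos: [0.517, 0.1581, 0.0769]
tcp_rot: [0.003, -0.079, 0.997, 0.001]
ft_force: [3.3, 0.6, 6.9]
grip_width: 0.0007
finger_force: 3.6
```

arm_command:
  increments:
    - {"x": 0,"y": 0,"z": 0.0003,"twist": 0,"grip": 1}
    - {"x": 0.004,"y": 0,"z": 0,"twist": 0,"grip": 1}
    - {"x": 0.004,"y": 0,"z": 0,"twist": 0,"grip": 1}
    - {"x": 0.004,"y": 0,"z": 0,"twist": 0,"grip": 1}
    - {"x": 0.004,"y": 0,"z": 0,"twist": 0,"grip": 1}
    - {"x": 0.003,"y": 0,"z": 0,"twist": 0,"grip": 1}

```text
t: 5.92
tcp_pos: [0.4987, 0.1553, 0.0769]
tcp_rot: [0.003, -0.079, 0.997, 0.001]
ft_force: [4.8, -0.6, 7.5]
grip_width: 0.0005
finger_force: 4.3
```

```bash
python3 -c "
from h import *
s=vision.capture('scene')
cv2.imwrite('pics/drag2.png',crop(s['image'],210,150,80,60,8));st()"
```

```text
t 5.97 p [0.4984 0.1552 0.0769] yaw_ty 99.02 tz [ 0.006  0.002 -1.   ] F [3.91 0.58 9.27] w 0.0003 ff 4.4
```

View pics/drag2.png

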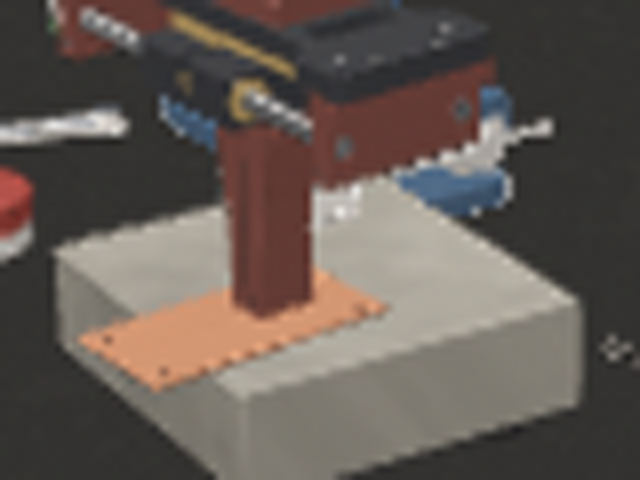

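The near end now hangs over the edge, with its corners at (80, 340) and (158, 390) in the crop.

```bash
python3 -c "
from h import *
s=vision.capture('scene')
near(s,(80,340),(158,390))"
```

```text
near mid [0.4325 0.1427] width 0.0502 yaw 8.5 overhang 0.0247
```

arm_command:
  increments:
    - {"x": 0.003,"y": 0,"z": 0,"twist": 0,"grip": 1}
    - {"x": 0.004,"y": 0,"z": 0,"twist": 0,"grip": 1}
    - {"x": 0.003,"y": 0,"z": 0,"twist": 0,"grip": 1}
    - {"x": 0,"y": 0,"z": 0,"twist": 0,"grip": 1}
    - {"x": 0,"y": 0,"z": -0.003,"twist": 0,"grip": 1}
    - {"x": 0,"y": 0,"z": -0.01,"twist": 0,"grip": 1}
    - {"x": 0,"y": 0,"z": -0.03,"twist": 0,"grip": 1}
    - {"x": 0,"y": 0,"z": -0.03,"twist": 0,"grip": 1}
    - {"x": 0,"y": 0,"z": -0.03,"twist": 0,"grip": 0}
    - {"x": 0,"y": 0,"z": 0,"twist": 0,"grip": 0}

```text
t: 7.28
tcp_pos: [0.4871, 0.1532, 0.1805]
tcp_rot: [0.002, -0.079, 0.997, 0.001]
ft_force: [0.2, 0.6, -0.5]
grip_width: 0.0172
finger_force: 0.0
```

```bash
python3 -c "
from h import *
st()
s=vision.capture('scene');find(s,.0575,212,290,170,212)
c=vision.capture('top');m=copper(c,0);print(m[140:230,190:270].sum())
cv2.imwrite('pics/drag3.png',np.hstack([crop(s['image'],210,160,66,66,6),crop(c['image'],194,148,66,66,6)]))"
```

```text
t 7.28 p [0.4871 0.1532 0.1805] yaw_ty 99.02 tz [ 0.003  0.002 -1.   ] F [ 0.19  0.62 -0.48] w 0.0172 ff 0.0
copper 270 [0.4673 0.1564] size [0.0893 0.1001] yaw 31.67
0
```

View pics/drag3.png

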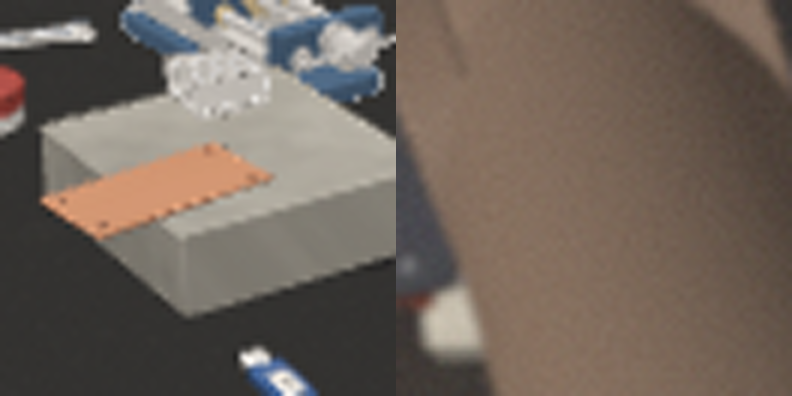

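```bash
python3 -c "
from h import *
s=vision.capture('scene');find(s,.0575,212,260,183,203)
near(s,(40,200),(103,240),6,210,160)
near(s,(215,143),(273,178),6,210,160)
st()"
```

```text
copper 264 [0.4674 0.1531] size [0.049  0.0992] yaw 9.42
near mid [0.4227 0.1408] width 0.0535 yaw 9.1 overhang 0.0345
near mid [0.5207 0.157 ] width 0.0498 yaw 6.8 overhang -0.064
t 7.42 p [0.4854 0.1527 0.1776] yaw_ty 99.03 tz [-0.001 -0.    -1.   ] F [-0.14 -0.92 -0.39] w 0.0292 ff 0.0
```

arm_command:
  increments:
    - {"x": 0.025,"y": 0,"z": 0,"twist": 0,"grip": 0}
    - {"x": 0.0255,"y": 0,"z": 0,"twist": 0,"grip": 0}
    - {"x": 0,"y": 0,"z": 0,"twist": 0,"grip": 0}
    - {"x": 0,"y": 0,"z": 0.02,"twist": 0,"grip": 0}
    - {"x": 0,"y": 0,"z": 0.02,"twist": 0,"grip": 0}
    - {"x": 0,"y": 0,"z": 0,"twist": 0,"grip": 0}
    - {"x": 0,"y": 0,"z": 0,"twist": 0,"grip": 0}

```text
t: 8.3
tcp_pos: [0.4368, 0.145, 0.1384]
tcp_rot: [-0.0, -0.079, 0.997, -0.0]
ft_force: [0.1, -0.4, 0.2]
grip_width: 0.0876
finger_force: 0.0
```

```bash
python3 -c "
from h import *
to([.4357,.144,.056])"
```

```text
t 8.3 p [0.4368 0.145  0.1384] yaw_ty 99.01 tz [-0. -0. -1.] F [ 0.12 -0.44  0.23] w 0.0876 ff 0.0
tool delta [ 0.0013 -0.0008  0.0824]
```

arm_command:
  increments:
    - {"x": 0.001,"y": -0.0008,"z": 0.02,"twist": 0,"grip": 0}
    - {"x": 0,"y": 0,"z": 0.02,"twist": 0,"grip": 0}
    - {"x": 0,"y": 0,"z": 0.02,"twist": 0,"grip": 0}
    - {"x": 0,"y": 0,"z": 0.014,"twist": 0,"grip": 0}
    - {"x": 0,"y": 0,"z": 0.0084,"twist": 0,"grip": 0}
    - {"x": 0,"y": 0,"z": 0,"twist": 0,"grip": 0}
    - {"x": 0,"y": 0,"z": 0,"twist": 0,"grip": 0.3}
    - {"x": 0,"y": 0,"z": 0,"twist": 0,"grip": 0.36}
    - {"x": 0,"y": 0,"z": 0,"twist": 0,"grip": 0.4}
    - {"x": 0,"y": 0,"z": 0,"twist": 0,"grip": 0.46}
    - {"x": 0,"y": 0,"z": 0,"twist": 0,"grip": 0.46}
  newtons: 10

```text
t: 9.68
tcp_pos: [0.4354, 0.144, 0.0559]
tcp_rot: [0.0, -0.079, 0.997, 0.0]
ft_force: [-0.4, -0.1, 0.7]
grip_width: 0.0498
finger_force: 10.0
```

arm_command:
  increments:
    - {"x": 0,"y": 0,"z": 0,"twist": 0,"grip": 0.6}
    - {"x": 0,"y": 0,"z": 0,"twist": 0,"grip": 0.6}
    - {"x": 0,"y": 0,"z": -0.002,"twist": 0,"grip": 0.6}
    - {"x": 0,"y": 0,"z": -0.004,"twist": 0,"grip": 0.6}
    - {"x": 0,"y": 0,"z": -0.008,"twist": 0,"grip": 0.6}
    - {"x": 0,"y": 0,"z": -0.01,"twist": 0,"grip": 0.6}
    - {"x": 0,"y": 0,"z": 0,"twist": 0,"grip": 0.6}
  newtons: 24

```text
t: 10.55
tcp_pos: [0.436, 0.1442, 0.0809]
tcp_rot: [0.001, -0.079, 0.997, 0.0]
ft_force: [-0.1, 0.1, 0.0]
grip_width: 0.0493
finger_force: 24.0
```

```bash
python3 -c "
from h import *
st()
s=vision.capture('scene')
cv2.imwrite('pics/lift.png',crop(s['image'],205,145,80,60,8))
print(w2px(s,[[.4693+.0494,.1493+.0078,.0789],[.4693-.0494,.1493-.0078,.0789]])-[205,145])"
```

```text
t 10.55 p [0.436  0.1442 0.0809] yaw_ty 99.02 tz [ 0.002  0.001 -1.   ] F [-0.15  0.13  0.01] w 0.0493 ff 24.0
[[45.39684077 35.050653  ]
 [15.98241854 44.76053754]]
```

View pics/lift.png

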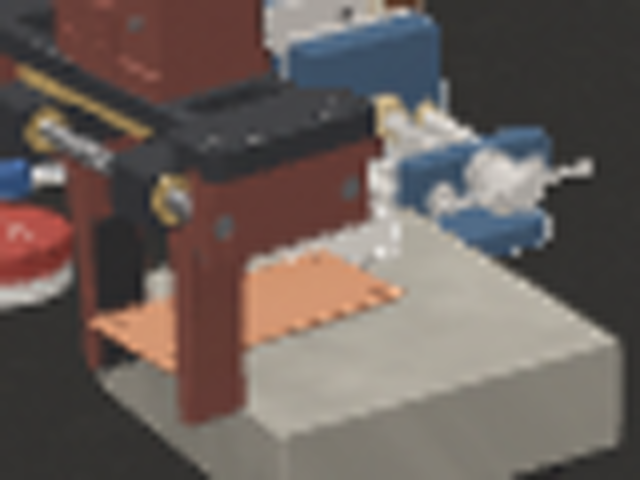

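arm_command:
  increments:
    - {"x": 0,"y": 0,"z": -0.01,"twist": 0,"grip": 0.6}
    - {"x": 0,"y": 0,"z": -0.015,"twist": 0,"grip": 0.6}
    - {"x": 0,"y": -0.005,"z": -0.015,"twist": 0,"grip": 0.6}
    - {"x": 0.001,"y": -0.01,"z": -0.01,"twist": 0,"grip": 0.6}
    - {"x": 0.001,"y": -0.016,"z": 0,"twist": 0,"grip": 0.6}
    - {"x": 0.001,"y": -0.02,"z": 0,"twist": 0,"grip": 0.6}
    - {"x": 0.001,"y": -0.02,"z": 0,"twist": 0,"grip": 0.6}
    - {"x": 0.001,"y": -0.02,"z": 0,"twist": 0,"grip": 0.6}
    - {"x": 0.001,"y": -0.02,"z": 0,"twist": 0,"grip": 0.6}
    - {"x": 0.001,"y": -0.02,"z": 0,"twist": 0,"grip": 0.6}
    - {"x": 0.001,"y": -0.02,"z": 0,"twist": 0,"grip": 0.6}
    - {"x": 0.001,"y": -0.02,"z": 0,"twist": 0,"grip": 0.6}

```text
t: 12.1
tcp_pos: [0.4527, -0.0282, 0.1294]
tcp_rot: [-0.0, -0.078, 0.997, -0.0]
ft_force: [0.3, -0.3, -2.1]
grip_width: 0.0491
finger_force: 24.0
```

arm_command:
  increments:
    - {"x": 0.001,"y": -0.02,"z": 0,"twist": 0,"grip": 0.6}
    - {"x": 0.001,"y": -0.02,"z": 0,"twist": 0,"grip": 0.6}
    - {"x": 0.001,"y": -0.016,"z": 0,"twist": 0,"grip": 0.6}
    - {"x": 0.001,"y": -0.01,"z": 0,"twist": 0,"grip": 0.6}
    - {"x": 0.001,"y": -0.005,"z": 0,"twist": 2,"grip": 0.6}
    - {"x": 0,"y": 0,"z": 0,"twist": 4,"grip": 0.6}
    - {"x": 0,"y": 0,"z": 0,"twist": 5,"grip": 0.6}
    - {"x": 0,"y": 0,"z": 0,"twist": 4,"grip": 0.6}
    - {"x": 0,"y": 0,"z": 0,"twist": 3,"grip": 0.6}
    - {"x": 0,"y": 0,"z": 0,"twist": 0.8,"grip": 0.6}
    - {"x": 0,"y": 0,"z": 0,"twist": 0,"grip": 0.6}

```text
t: 13.48
tcp_pos: [0.4594, -0.097, 0.1298]
tcp_rot: [-0.0, 0.085, 0.996, 0.0]
ft_force: [-0.2, 0.0, -1.1]
grip_width: 0.0491
finger_force: 24.0
```

```bash
python3 -c "
from h import *
to([.4595,-.0995,.09])
s=vision.capture('scene')
cv2.imwrite('pics/j1.png',crop(s['image'],255,180,100,75,8))"
```

```text
t 13.47 p [ 0.4594 -0.097   0.1298] yaw_ty 80.26 tz [-0.  0. -1.] F [-0.2   0.05 -1.12] w 0.0491 ff 24.0
tool delta [-0.0005 -0.0024  0.0398]
```

```bash
cat > fit.py <<'E'
from h import *
from scipy.optimize import minimize
import itertools
def box(x0,x1,y0,y1,z0,z1): return np.array(list(itertools.product((x0,x1),(y0,y1),(z0,z1))))
K=8
def ren(c,p,roi):
    u0,v0,w,h=roi;a=p[2];Rm=np.array([[np.cos(a),-np.sin(a),0],[np.sin(a),np.cos(a),0],[0,0,1]])
    im=np.zeros((h*K,w*K),np.float32)
    deck=box(-.035,.029,-.035,.035,.05,.05)
    for b,v in((deck,1),(box(-.02,.035,.029,.035,.05,.058),0),(box(-.02,.035,-.035,-.029,.05,.058),0),(box(.029,.035,-.035,.035,.05,.06),0)):
        q=(w2px(c,b@Rm.T+[p[0],p[1],0])-[u0-.5,v0-.5])*K-.5
        cv2.fillConvexPoly(im,cv2.convexHull(np.round(q*16).astype(np.int32)),v,shift=4)
    return cv2.resize(im,(w,h),interpolation=cv2.INTER_AREA)
for n,roi in(("c",(308,155,50,50)),("s",(270,205,75,60))):
    c=np.load(f"pics/{n}.npy",allow_pickle=True).item();u0,v0,w,h=roi
    g=c["image"][v0:v0+h,u0:u0+w].astype(np.float32);g[g.max(2)-g.min(2)>40]=50;g=g.min(2)
    hi=np.percentile(g,98);lo=110 if n=="c" else 110
    t=np.clip((g-lo)/(hi-lo),0,1) if n=="c" else np.clip((g-150)/(hi-150),0,1)
    f=lambda q:((cv2.GaussianBlur(ren(c,[.5285+q[0]*.01,-.1114+q[1]*.01,-.171+q[2]*.1],roi),(0,0),.5)-t)**2).sum()
    o=minimize(f,[0,0,0],method="Nelder-Mead",options=dict(initial_simplex=[[0,0,0],[.4,0,0],[0,.4,0],[0,0,.5]]))
    q=o.x;print(n,hi,np.round([.5285+q[0]*.01,-.1114+q[1]*.01],4),np.degrees(-.171+q[2]*.1).round(2),f([0,0,0]),o.fun,t.sum())
E
python3 fit.py
```

```text
c 248.0 [ 0.5265 -0.1113] -10.47 46.836872 37.70366668701172 631.9928
s 224.0 [ 0.526  -0.1071] -9.02 73.631485 33.90593719482422 415.8919
```

View pics/j1.png

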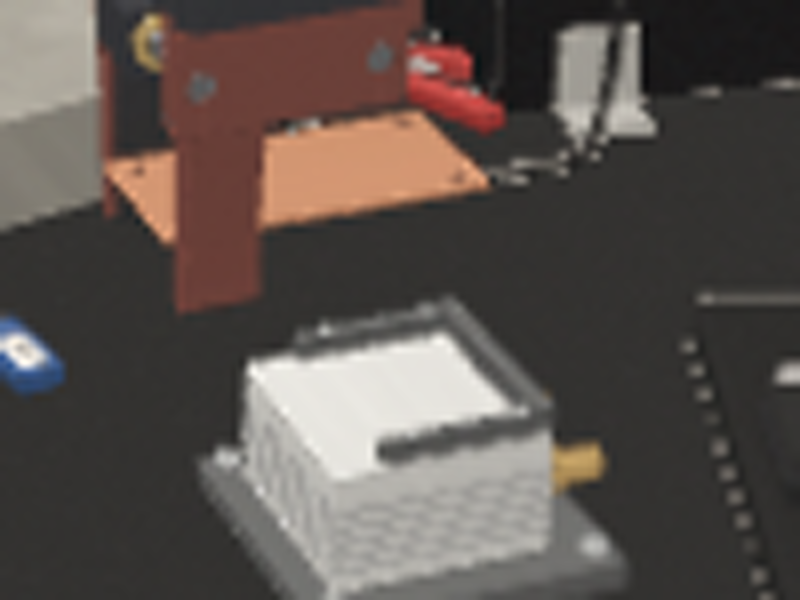

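```bash
python3 -c "
from h import *
s=np.load('pics/s.npy',allow_pickle=True).item()
S=lambda X,Y:((X+.5)/8-.5+255,(Y+.5)/8-.5+180)
w=px2w(s,[S(425,112),S(490,187),S(108,166)],.1316)[:,:2];print(w)
p,R=st()
for q in list(w)+[(w[0]+w[1])/2]: print('raw scene, tool frame',((R.T)@(np.r_[q,p[2]]-p)).round(4))
# jig deck corners in same picture, scene frame
w=px2w(s,[S(247,362),S(340,478)],.05)[:,:2];print(w,np.linalg.norm(w[0]-w[1]))
"
```

```text
[[ 0.54816656 -0.08584493]
 [ 0.53682948 -0.1350621 ]
 [ 0.44977494 -0.06841398]]
t 13.53 p [ 0.4595 -0.097   0.1298] yaw_ty 80.27 tz [-0.  0. -1.] F [ 0.22 -0.22 -1.75] w 0.0489 ff 24.0
raw scene, tool frame [-0.0855  0.026  -0.    ]
raw scene, tool frame [-0.0827 -0.0244 -0.    ]
raw scene, tool frame [0.0144 0.0266 0.    ]
raw scene, tool frame [-0.0841  0.0008 -0.    ]
[[ 0.49920025 -0.06589594]
 [ 0.48786906 -0.1355015 ]] 0.07052184316962841
```

arm_command:
  increments:
    - {"x": 0,"y": 0,"z": 0.005,"twist": 0,"grip": 0.6}
    - {"x": 0,"y": 0,"z": 0.01,"twist": 0,"grip": 0.6}
    - {"x": 0,"y": 0,"z": 0.012,"twist": 0,"grip": 0.6}
    - {"x": 0,"y": 0,"z": 0.012,"twist": 0,"grip": 0.6}
    - {"x": 0,"y": 0,"z": 0.012,"twist": 0,"grip": 0.6}
    - {"x": 0,"y": 0,"z": 0.009,"twist": 0,"grip": 0.6}
    - {"x": 0,"y": 0,"z": 0.004,"twist": 0,"grip": 0.6}
    - {"x": 0,"y": 0,"z": 0,"twist": 0,"grip": 0.6}
    - {"x": 0,"y": 0,"z": 0,"twist": 0,"grip": 0.6}

```text
t: 14.65
tcp_pos: [0.4598, -0.0973, 0.0661]
tcp_rot: [0.0, 0.085, 0.996, 0.0]
ft_force: [-0.4, -0.6, -0.9]
grip_width: 0.0493
finger_force: 24.0
```

```bash
python3 -c "
from h import *
st()
s=vision.capture('scene');np.save('pics/s2.npy',s,allow_pickle=True)
cv2.imwrite('pics/j2.png',crop(s['image'],268,190,66,50,12))"
```

```text
t 14.65 p [ 0.4598 -0.0973  0.0661] yaw_ty 80.22 tz [ 0.001 -0.    -1.   ] F [-0.38 -0.6  -0.89] w 0.0493 ff 24.0
```

View pics/j2.png

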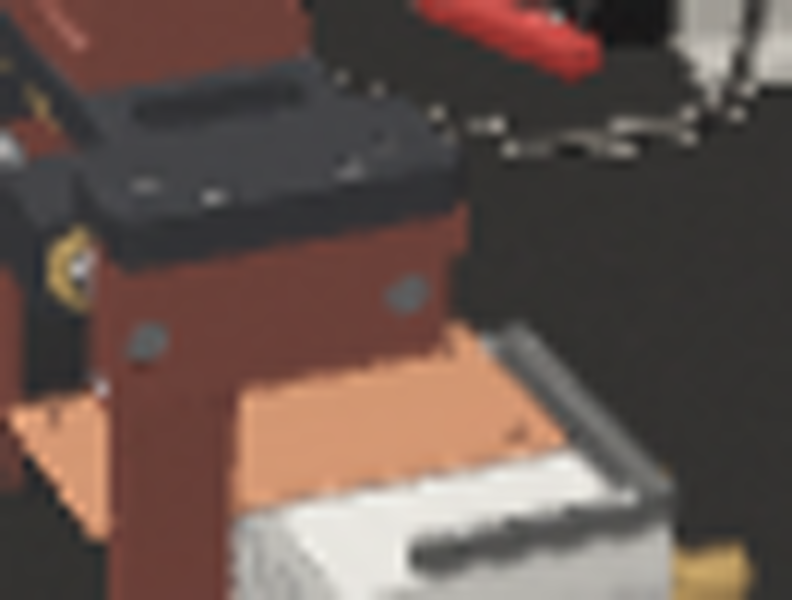

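```bash
python3 - <<'E'
from h import *
from scipy.optimize import least_squares
s=np.load('pics/s2.npy',allow_pickle=True).item()
A=lambda X,Y:((X+.5)/8-.5+255,(Y+.5)/8-.5+180)
B=lambda X,Y:((X+.5)/12-.5+268,(Y+.5)/12-.5+190)
obs=[((-.035,.035,.05),A(247,362)),((-.035,-.035,.05),A(340,478)),((.035,-.035,.06),A(551,410)),((.035,.035,.06),A(447,298)),((-.02,.035,.058),A(297,338)),
((.035,-.035,.06),B(672,480)),((-.02,-.029,.058),B(414,542)),((.029,-.029,.05),A(510,408)),((.029,.029,.05),A(442,335)),((-.05,.05,.01),A(198,458))]
def f(p):
    a=p[2];R=np.array([[np.cos(a),-np.sin(a),0],[np.sin(a),np.cos(a),0],[0,0,1]])
    return (w2px(s,np.array([o[0] for o in obs])@R.T+[p[0],p[1],0])-[o[1] for o in obs]).ravel()
o=least_squares(f,[.528,-.109,-.17],loss="soft_l1");print(o.x.round(4),np.degrees(o.x[2]).round(2),f(o.x).reshape(-1,2).round(1).tolist())
p,R=st()
w=px2w(s,[B(570,445),B(460,322),B(10,410),B(105,540)],.0677)
print(w[:,:2].round(4),((w-p)@R).round(4)[:,:2])
# straight copper edges: predicted spreader corners from the TCP
P=np.array([[-.084,-.025],[-.084,.025],[.016,.025],[.016,-.025]])
W=p+np.c_[P,np.full(4,-.0016)]@R.T
print(((w2px(s,W)-[268,190]+.5)*12-.5).round(0).tolist())
E
```

```text
[ 0.5269 -0.1065 -0.1611] -9.23 [[-0.3, 0.2], [-0.4, 0.1], [0.7, -0.8], [0.8, -0.4], [-0.9, -0.7], [0.5, 0.5], [-0.4, -0.8], [2.1, 2.3], [0.1, -0.0], [-2.1, 0.2]]
t 14.7 p [ 0.4598 -0.0973  0.0662] yaw_ty 80.22 tz [ 0.001  0.    -1.   ] F [ 0.37 -0.06 -1.07] w 0.0491 ff 24.0
[[ 0.5388 -0.1336]
 [ 0.5478 -0.0821]
 [ 0.451  -0.0665]
 [ 0.4426 -0.118 ]] [[-0.084  -0.0224]
 [-0.0841  0.0299]
 [ 0.0139  0.0288]
 [ 0.0135 -0.0233]]
[[576.0, 451.0], [469.0, 332.0], [7.0, 421.0], [96.0, 546.0]]
```

arm_command:
  increments:
    - {"x": -0.004,"y": -0.0016,"z": 0,"twist": 0,"grip": 0.6}
    - {"x": -0.004,"y": 0,"z": 0,"twist": 0,"grip": 0.6}
    - {"x": 0,"y": 0,"z": 0.003,"twist": 0,"grip": 0.6}
    - {"x": 0,"y": 0,"z": 0.003,"twist": 0,"grip": 0.6}
    - {"x": 0,"y": 0,"z": 0.002,"twist": 0,"grip": 0.6}
    - {"x": 0,"y": 0,"z": 0.002,"twist": 0,"grip": 0.6}
    - {"x": 0,"y": 0,"z": 0,"twist": 0,"grip": 0.6}

```text
t: 15.58
tcp_pos: [0.467, -0.1001, 0.0557]
tcp_rot: [-0.0, 0.085, 0.996, 0.0]
ft_force: [0.5, -0.0, -1.1]
grip_width: 0.0494
finger_force: 24.0
```

arm_command:
  increments:
    - {"x": 0,"y": 0,"z": 0.002,"twist": 0,"grip": 0.6}
    - {"x": 0,"y": 0,"z": 0.0015,"twist": 0,"grip": 0.6}
    - {"x": 0,"y": 0,"z": 0.0005,"twist": 0,"grip": 0.6}
    - {"x": 0,"y": 0,"z": 0,"twist": 0,"grip": 0.6}

```text
t: 16.08
tcp_pos: [0.4671, -0.1001, 0.0518]
tcp_rot: [-0.0, 0.085, 0.996, 0.0]
ft_force: [0.2, 0.4, -2.7]
grip_width: 0.0494
finger_force: 24.0
```

arm_command:
  increments:
    - {"x": 0,"y": 0,"z": 0.0005,"twist": 0,"grip": 0.6}
    - {"x": 0,"y": 0,"z": 0.0003,"twist": 0,"grip": 0.6}
    - {"x": 0,"y": 0,"z": 0,"twist": 0,"grip": 0.6}

```text
t: 16.45
tcp_pos: [0.4671, -0.1002, 0.0511]
tcp_rot: [0.0, 0.085, 0.996, 0.0]
ft_force: [-0.7, 0.0, -0.4]
grip_width: 0.0492
finger_force: 24.0
```

Nearly in contact. I'll advance toward the stop in small steps.

arm_command:
  increments:
    - {"x": -0.002,"y": 0,"z": 0.0002,"twist": 0,"grip": 0.6}
    - {"x": -0.001,"y": 0,"z": 0,"twist": 0,"grip": 0.6}
    - {"x": -0.001,"y": 0,"z": 0,"twist": 0,"grip": 0.6}
    - {"x": 0,"y": 0,"z": 0,"twist": 0,"grip": 0.6}

```text
t: 16.95
tcp_pos: [0.4705, -0.1007, 0.0508]
tcp_rot: [-0.001, 0.085, 0.996, 0.0]
ft_force: [-4.2, 1.3, 3.8]
grip_width: 0.0492
finger_force: 24.0
```

arm_command:
  increments:
    - {"x": -0.0005,"y": 0,"z": -0.0002,"twist": 0,"grip": 0.6}
    - {"x": 0,"y": 0,"z": 0,"twist": 0,"grip": 0.6}

```text
t: 17.2
tcp_pos: [0.4705, -0.1007, 0.0508]
tcp_rot: [-0.001, 0.085, 0.996, 0.0]
ft_force: [-5.5, 2.3, 3.5]
grip_width: 0.0492
finger_force: 24.0
```

arm_command:
  increments:
    - {"x": -0.0004,"y": 0,"z": 0,"twist": 0,"grip": 0.6}
    - {"x": 0,"y": 0,"z": 0,"twist": 0,"grip": 0.6}
    - {"x": 0,"y": 0,"z": 0,"twist": 0,"grip": 0.6}

```text
t: 17.58
tcp_pos: [0.4706, -0.1007, 0.0508]
tcp_rot: [-0.001, 0.085, 0.996, 0.0]
ft_force: [-6.3, 1.2, 4.8]
grip_width: 0.0495
finger_force: 24.0
```

```bash
python3 - <<'E'
from h import *
p,R=st()
s=vision.capture('scene');np.save('pics/s3.npy',s,allow_pickle=True)
# scan along jig axis lines for copper -> stop transition
o=np.array([.5269,-.1065]);a=np.radians(-9.23);ex=np.array([np.cos(a),np.sin(a)]);ey=np.array([-ex[1],ex[0]])
im=s["image"].astype(np.float32)
for y in(-.018,-.01,-.002):
    xs=np.arange(.008,.042,.002)
    W=np.array([[*(o+x*ex+y*ey),.0525] for x in xs]);q=w2px(s,W).astype(np.float32)
    v=cv2.remap(im,q[:,:1],q[:,1:],cv2.INTER_LINEAR)[:,0]
    print(y,[f"{int(x*1000)}:{int(b[0])},{int(b[2])}" for x,b in zip(xs,v)])
E
```

```text
t 17.57 p [ 0.4706 -0.1007  0.0508] yaw_ty 80.22 tz [-0.003  0.001 -1.   ] F [-6.33  1.22  4.76] w 0.0495 ff 24.0
-0.018 ['8:208,114', '10:207,115', '12:206,115', '14:207,115', '16:206,114', '18:201,111', '20:179,99', '22:174,96', '24:189,106', '26:208,117', '28:190,112', '30:121,98', '32:107,102', '34:109,106', '36:111,107', '38:112,107', '40:97,85']
-0.01 ['8:213,116', '10:213,116', '12:213,116', '14:213,116', '16:213,117', '18:214,117', '20:213,116', '22:211,115', '24:209,113', '26:208,113', '28:180,103', '30:129,89', '32:89,86', '34:99,97', '36:108,105', '38:105,102', '40:86,82']
-0.002 ['8:212,116', '10:213,116', '12:212,115', '14:212,115', '16:213,115', '18:213,115', '20:213,115', '22:212,114', '24:212,114', '26:206,112', '28:182,103', '30:128,88', '32:99,86', '34:96,93', '36:112,109', '38:107,103', '40:85,82']
```

arm_command:
  increments:
    - {"x": 0,"y": 0,"z": -0.0003,"twist": 0,"grip": 0.6}
    - {"x": 0,"y": 0,"z": 0,"twist": 0,"grip": 0.6}
    - {"x": 0,"y": 0,"z": 0,"twist": 0,"grip": 0.42}
    - {"x": 0,"y": 0,"z": 0,"twist": 0,"grip": 0.3}
    - {"x": 0,"y": 0,"z": 0,"twist": 0,"grip": 0.2}
    - {"x": 0,"y": 0,"z": 0,"twist": 0,"grip": 0.15}
    - {"x": 0,"y": 0,"z": 0,"twist": 0,"grip": 0.15}
  newtons: 10

```text
t: 18.5
tcp_pos: [0.4721, -0.101, 0.0514]
tcp_rot: [0.0, 0.085, 0.996, -0.0]
ft_force: [0.2, -0.1, -0.2]
grip_width: 0.0746
finger_force: 0.0
```

arm_command:
  increments:
    - {"x": 0,"y": 0,"z": -0.01,"twist": 0,"grip": 0.15}
    - {"x": 0,"y": 0,"z": -0.02,"twist": 0,"grip": 0.15}
    - {"x": 0,"y": 0,"z": -0.03,"twist": 0,"grip": 0.15}
    - {"x": 0.02,"y": 0,"z": -0.03,"twist": 0,"grip": 0.15}
    - {"x": 0.02,"y": 0,"z": -0.03,"twist": 0,"grip": 0.15}
    - {"x": 0,"y": 0,"z": -0.03,"twist": 0,"grip": 0.15}
    - {"x": 0,"y": 0,"z": 0,"twist": 0,"grip": 0.15}
    - {"x": 0,"y": 0,"z": 0,"twist": 0,"grip": 0.15}

```text
t: 19.5
tcp_pos: [0.4323, -0.0941, 0.2012]
tcp_rot: [0.0, 0.085, 0.996, 0.0]
ft_force: [-0.5, 0.3, -0.2]
grip_width: 0.0744
finger_force: 0.0
```

```bash
python3 - <<'E'
from h import *
p,R=st()
s=vision.capture('scene')
w=find(s,.0525,255,340,205,262)
o=np.array([.5269,-.1065]);a=np.radians(-9.23);ex=np.array([np.cos(a),np.sin(a)]);ey=np.array([-ex[1],ex[0]])
d=w.mean(0)-o;print("centre in jig frame",(d@ex).round(4),(d@ey).round(4))
im=s["image"].astype(np.float32)
for y in(-.02,-.01,0,.01,.02):
    xs=np.arange(.02,.036,.002)
    q=w2px(s,[[*(o+x*ex+y*ey),.0525] for x in xs]).astype(np.float32)
    v=cv2.remap(im,q[:,:1],q[:,1:],cv2.INTER_LINEAR)[:,0]
    print(y,[f"{round(x*1000)}:{int(b[0])},{int(b[2])}" for x,b in zip(xs,v)])
E
```

```text
t 19.5 p [ 0.4323 -0.0941  0.2012] yaw_ty 80.23 tz [ 0.  0. -1.] F [-0.53  0.3  -0.24] w 0.0744 ff 0.0
copper 424 [ 0.502  -0.1016] size [0.0471 0.0999] yaw -7.66
centre in jig frame -0.0253 0.0009
-0.02 ['20:183,104', '22:194,111', '24:192,114', '26:181,112', '28:155,110', '30:118,107', '32:120,117', '34:110,107']
-0.01 ['20:212,115', '22:210,114', '24:209,114', '26:215,120', '28:172,106', '30:114,89', '32:89,88', '34:99,97']
0 ['20:212,114', '22:212,114', '24:212,114', '26:209,113', '28:170,100', '30:117,86', '32:86,84', '34:96,92']
0.01 ['20:210,113', '22:210,113', '24:209,113', '26:202,110', '28:171,99', '30:120,87', '32:91,85', '34:97,95']
0.02 ['20:175,94', '22:159,92', '24:194,109', '26:199,109', '28:170,101', '30:121,89', '32:93,84', '34:97,95']
```

arm_command:
  increments:
    - {"x": 0,"y": 0,"z": 0,"twist": 0,"grip": 1}
    - {"x": 0,"y": 0,"z": 0,"twist": 0,"grip": 1}
    - {"x": 0,"y": 0,"z": 0,"twist": 0,"grip": 1}
    - {"x": 0,"y": 0,"z": 0.03,"twist": 0,"grip": 1}
    - {"x": 0,"y": 0,"z": 0.04,"twist": 0,"grip": 1}
    - {"x": 0,"y": 0,"z": 0.04,"twist": 0,"grip": 1}
    - {"x": 0,"y": 0,"z": 0.03,"twist": 0,"grip": 1}
    - {"x": 0,"y": 0,"z": 0.01,"twist": 0,"grip": 1}
    - {"x": -0.005,"y": 0,"z": 0,"twist": 0,"grip": 1}
    - {"x": -0.005,"y": 0,"z": 0,"twist": 0,"grip": 1}
    - {"x": 0,"y": 0,"z": 0,"twist": 0,"grip": 1}

```text
t: 20.92
tcp_pos: [0.4438, -0.096, 0.0524]
tcp_rot: [0.001, 0.085, 0.996, 0.0]
ft_force: [0.6, -0.3, -0.6]
grip_width: 0.0004
finger_force: 0.0
```

arm_command:
  increments:
    - {"x": -0.001,"y": 0,"z": 0,"twist": 0,"grip": 1}
    - {"x": -0.001,"y": 0,"z": 0,"twist": 0,"grip": 1}
    - {"x": -0.001,"y": 0,"z": 0,"twist": 0,"grip": 1}
    - {"x": 0,"y": 0,"z": 0,"twist": 0,"grip": 1}

```text
t: 21.42
tcp_pos: [0.4454, -0.0964, 0.0514]
tcp_rot: [0.0, 0.085, 0.996, -0.0]
ft_force: [0.3, 0.5, 1.0]
grip_width: 0.0007
finger_force: 0.0
```

arm_command:
  increments:
    - {"x": -0.001,"y": 0,"z": 0,"twist": 0,"grip": 1}
    - {"x": -0.0005,"y": 0,"z": 0,"twist": 0,"grip": 1}
    - {"x": 0,"y": 0,"z": 0,"twist": 0,"grip": 1}

```text
t: 21.8
tcp_pos: [0.4458, -0.0965, 0.0511]
tcp_rot: [-0.001, 0.085, 0.996, 0.0]
ft_force: [-4.2, 1.0, 2.9]
grip_width: 0.0007
finger_force: 2.1
```

arm_command:
  increments:
    - {"x": -0.001,"y": 0,"z": 0,"twist": 0,"grip": 1}
    - {"x": -0.0005,"y": 0,"z": 0,"twist": 0,"grip": 1}
    - {"x": 0,"y": 0,"z": 0,"twist": 0,"grip": 1}

```text
t: 22.18
tcp_pos: [0.446, -0.0965, 0.0508]
tcp_rot: [-0.002, 0.085, 0.996, 0.0]
ft_force: [-8.1, 1.1, 2.7]
grip_width: 0.0001
finger_force: 4.0
```

Solid contact: the spreader stops at the same place with 8 N. I'll back off, lift, and swing clear of the top camera.

arm_command:
  increments:
    - {"x": 0.004,"y": 0,"z": 0,"twist": 0,"grip": 1}
    - {"x": 0.012,"y": 0,"z": 0,"twist": 0,"grip": 1}
    - {"x": 0.01,"y": 0,"z": -0.03,"twist": 0,"grip": 1}
    - {"x": 0,"y": 0,"z": -0.05,"twist": 0,"grip": 1}
    - {"x": 0,"y": 0,"z": -0.05,"twist": 0,"grip": 1}
    - {"x": 0,"y": 0,"z": -0.05,"twist": 0,"grip": 1}
    - {"x": 0,"y": -0.04,"z": 0,"twist": 0,"grip": 1}
    - {"x": 0,"y": -0.04,"z": 0,"twist": 0,"grip": 1}
    - {"x": 0,"y": -0.04,"z": 0,"twist": 0,"grip": 1}
    - {"x": 0,"y": -0.04,"z": 0,"twist": 0,"grip": 1}
    - {"x": 0,"y": -0.04,"z": 0,"twist": 0,"grip": 1}
    - {"x": 0,"y": -0.04,"z": 0,"twist": 0,"grip": 1}

```text
t: 23.68
tcp_pos: [0.3815, -0.3301, 0.2314]
tcp_rot: [0.001, 0.085, 0.996, -0.0]
ft_force: [0.3, 0.4, -0.1]
grip_width: 0.0004
finger_force: 0.0
```

```bash
python3 - <<'E'
from h import *
st()
s=vision.capture('scene');c=vision.capture('top')
find(s,.0525,255,340,205,262);w=find(c,.0525,305,362,145,232)
im=c["image"].astype(np.float32)
for o,a in(((.5275,-.1108),-9.8),):
    a=np.radians(a);ex=np.array([np.cos(a),np.sin(a)]);ey=np.array([-ex[1],ex[0]]);d=w.mean(0)-o
    print("jig frame",(d@ex).round(4),(d@ey).round(4))
    def line(P): 
        q=w2px(c,[[*(np.array(o)+x*ex+y*ey),.0525] for x,y in P]).astype(np.float32)
        v=cv2.remap(im,q[:,:1],q[:,1:],cv2.INTER_LINEAR)[:,0];return [f"{int(b[0])},{int(b[2])}" for b in v]
    for y in(-.018,0,.018): print("x20..40",y,line([(x,y) for x in np.arange(.018,.042,.002)]))
    for x in(-.01,.015): print("y-40..-20",line([(x,y) for y in np.arange(-.038,-.018,.002)]),"\n y20..40",line([(x,y) for y in np.arange(.018,.038,.002)]))
c0=np.load('pics/c.npy',allow_pickle=True).item()
d=np.abs(c["image"].astype(int)-c0["image"]).max(2)
for n,u,v,k in(("sink",206,172,9),("usb",275,201,8),("tin",151,201,12)): print(n,np.percentile(d[v-k:v+k,u-k:u+k],[50,98]))
E
```

```text
t 23.68 p [ 0.3815 -0.3301  0.2314] yaw_ty 80.23 tz [ 0.001 -0.    -1.   ] F [ 0.3   0.43 -0.13] w 0.0004 ff 0.0
copper 353 [ 0.4944 -0.102 ] size [0.0473 0.088 ] yaw -16.57
copper 675 [ 0.5034 -0.1059] size [0.0485 0.105 ] yaw -9.5
jig frame -0.0246 0.0007
x20..40 -0.018 ['228,83', '220,82', '226,83', '230,85', '225,86', '189,88', '150,97', '126,103', '131,106', '161,96', '183,87', '197,78', '194,68']
x20..40 0 ['239,89', '239,88', '240,88', '238,86', '225,86', '200,89', '152,96', '122,102', '107,105', '104,105', '102,103', '97,96', '85,83']
x20..40 0.018 ['224,82', '221,82', '224,84', '233,86', '231,88', '206,91', '158,94', '130,101', '137,101', '165,95', '197,83', '210,75', '212,70']
y-40..-20 ['120,118', '132,132', '149,148', '178,173', '214,206', '239,232', '245,229', '245,196', '241,139', '241,103'] 
 y20..40 ['240,89', '240,98', '240,119', '240,154', '234,177', '216,186', '186,176', '171,169', '166,164', '160,159']
y-40..-20 ['113,111', '117,116', '128,126', '153,149', '200,192', '230,219', '243,221', '241,182', '239,133', '238,99'] 
 y20..40 ['235,87', '238,90', '239,106', '237,125', '227,144', '193,150', '163,146', '148,147', '157,159', '163,163']
sink [2. 6.]
usb [3.  7.9]
tin [3. 8.]
```

```bash
python3 -c "
from bench import r
print(r.finish_job())"
```

```text
the job is handed in; nothing more can be done
None
```

The spreader is lying flat on the jig deck between the two side rails, pushed against the back stop and let go. I handed the job in at about 24 s; no reading I took exceeded about 10 N of contact force or 24 N of grip, and the heat sink, USB stick and tin had not moved in the last top picture.

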